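Put the two steel gauge balls in their holder

TASK

Two steel gauge balls, one large and one small, are lying loose on the bench where they could roll away. Set each one in the dimple of its own size in the grey holder plate, the large ball in the wide dimple and the small ball in the narrow one, so that both sit still.

Things in the scene. Friction and masses are not known exactly. Their poses are not given: they have to be found in the camera images.
- ball_holder: Grey plate fixed on the bench at any yaw, 160 x 76 x 16 mm (x, y, z). Origin: centre of its underside, z up. Two round dimples in its top, 11 mm deep, rims bevelled 2 mm: wide (38 mm across) at x = -42, y = 0 mm; narrow (24 mm) at x = +42, y = 0 mm. Each ball rests on its dimple's rim: seated centre 30 mm (large) and 26 mm (small) above the underside.
- ball_large_center (a point): Centre of the large grey steel ball, 48 mm in diameter, about 0.40 kg. It lies loose on the bench (centre 24 mm above it) and rolls if pushed; its axes mean nothing.
- ball_small_center (a point): Centre of the small grey steel ball, 32 mm in diameter, about 0.13 kg. It lies loose on the bench (centre 16 mm above it) and rolls if pushed; its axes mean nothing.
Not all that is in view belongs to the job. What is shaped like the part that bears ball_small_center but pink is not meant.

How it is judged:
At the end, for the whole second after the job is handed in: The large ball is seated in the wide dimple and the small ball in the narrow one: each ball's centre is within 6 mm of its dimple's centre along the plate's x and y and within 5 mm of its seated height, and both are at rest (under 30 mm/s), let go (x of ball_large_center in the frame of ball_holder between -0.048 and -0.036 m and y of ball_large_center in the frame of ball_holder between -0.006 and 0.006 m and z of ball_large_center in the frame of ball_holder between 0.025 and 0.035 m and x of ball_small_center in the frame of ball_holder between 0.036 and 0.048 m and y of ball_small_center in the frame of ball_holder between -0.006 and 0.006 m and z of ball_small_center in the frame of ball_holder between 0.021 and 0.031 m and linear speed of each of ball_large, ball_small below 0.03 m/s); the robot touches nothing.
It also fails if it takes over 56 s, if anything falls off the work surface, if the arm or the gripper's body presses on something with over 40 N, if the wrist force passes 120 N, or if a joint passes its speed limit or range.

ROBOT

A 6-joint arm with a two-finger parallel gripper is mounted at the origin on a cart in front of the work surface, level with it; the furniture and walls round the work are solid. World frame = base frame: x ahead of the robot, y to its left, z up, the work surface at z = 0. Lengths are in m, angles in rad, forces in N, time in s.
With the tool pointing down it reaches from about 0.4 to 0.825 m from the base axis. Payload 7 kg.
Tool frame: the origin (TCP) lies at the very end of the fingers, on their centre line; the grasp point (between the pads) lies 19 mm behind it; z points along the fingers, y is the line along which they close (so a half turn about z gives the same grasp; the last joint's range is limited). The gripper opens to 88 mm and grips with 3 to 60 N. Pads are 19 mm wide; open, the fingers measure 130 mm over their backs; the gripper's body (78 mm by 193 mm) begins 47 mm behind the grasp point.
Start: joints at [1.58, 0.359, 0.012, 0, -1.224, -0.288], TCP at [0.186, 0.649, 0.227] pointing down, gripper open.
Joint ranges: [-3.07, 3.07], [-1.43, 2.12], [-1.02, 1.25], [-3.03, 1.67], [-3.05, -0], [-3.03, 3.03]. Speed limits (rad/s): [2.39, 2.39, 3.01, 3.14, 3.14, 3.14].

INTERFACE

Orientations are given as [roll, pitch, yaw] about the fixed x, y, z axes, in that order (R = Rz(yaw) Ry(pitch) Rx(roll)).
In Python, from station import arm gives the robot as it stands. The module is installed in compiled form; this text tells all that it offers.
- The arm moves only by the shell command python3 -m crank 'ROWS' [FORCE]. ROWS is JSON, a list of rows, each an object of numbers: "dx", "dy", "dz": the shift along the world's x, y, z in m; "twist": the turn about the world's z in degrees; "grip": the opening, from -1 (shut) to 1 (fully open). A call has exactly 5 rows; each row is the pose to reach, as a shift and turn from the pose commanded when the call began; what a row does not reach only later rows make up. A row lasts 1/12 s, in which the tool goes at most 41.7 mm and 7.16 degrees, less where a joint would pass 70% of its speed; a pose out of reach is approached as far as the arm can. A call with a gripper value outside its range is refused whole. The fingers move at their own pace and stop on an object; FORCE is the grip in N (left out, the last holds). Time passes only in rows, so rows that repeat a pose let the fingers close, or fill a call up. It gives the time, the measured TCP pose, the force, the opening and the grip force at its end, in the units of the state.
- arm.get_state(): the state, without advancing time (a new reading comes with each control period).
- arm.grab_frame(name): name is "side" or "top" or "wrist"; returns the picture (480x640x3 uint8, red, green, blue); there is no depth.
- arm.get_calibration(name): a dict with "fx", "fy", "cx", "cy" (pixels), "k1" (the pictures are not rectified: a ray, as slopes to the right and down, at radius r is drawn at 1 + k1 r^2 times it, then the intrinsics apply), "cam_to_world" (4x4, takes a point from camera to world coordinates); the wrist camera has in their place "tool_from_camera" (4x4, takes a point from camera to tool coordinates, whose origin is the TCP and whose axes are the flange's). Camera axes: x right, y down, z forward; pixel columns grow to the right and rows downward; lengths in m; the calibration is good to about 2 mm. A picture is of the moment at which its call begins: read the wrist's pose just before it. get_calibration takes no time and is no camera call.
- arm.job_done(): hands the job in; it is judged then, once.
The state is a dict: "t": time; "q": joint angles; "qd": joint speeds; "joint_efforts": joint torques, N m; "eef_pos": TCP position; "ee_rot": TCP orientation; "force": force on the tool from outside, world axes, zero at the start; "moment": the same for the moment, N m; "width": finger opening in m; "gripper_force": force on a finger pad.
Only numpy, scipy, OpenCV 4.12 (cv2) and the standard library are available. Lean on these libraries where they do the work, as an engineer would, in place of code of your own. Each camera call takes 0.05 s, during which the arm holds its last target. There are 200 camera calls.

## Working session

There is one attempt and no reset: what is moved stays moved. The work goes in short steps, Python scripts to look and compute and a shell command to move; the robot and the scene stay as the last step left them, time stands still between calls to the robot, and variables do not carry over. Pictures are saved under pics/ and viewed, at most 13 in all, crops included, and the job is handed in when it is done.

```bash
mkdir -p pics
cat > h.py <<'E'
import numpy as np,cv2
from station import arm
def ray(name,u,v,T=None):
    c=arm.get_calibration(name)
    K=np.array([[c['fx'],0,c['cx']],[0,c['fy'],c['cy']],[0,0,1.]])
    p=cv2.undistortPoints(np.array([[[u,v]]],float),K,np.array([c['k1'],0,0,0.]))[0,0]
    M=np.array(c['cam_to_world']) if T is None else T@np.array(c['tool_from_camera'])
    return M[:3,3],M[:3,:3]@np.array([p[0],p[1],1])
def onz(name,u,v,z,T=None):
    o,d=ray(name,u,v,T); return o+d*(z-o[2])/d[2]
def tool(s):
    from scipy.spatial.transform import Rotation as R
    T=np.eye(4);T[:3,:3]=R.from_euler('xyz',s['ee_rot']).as_matrix();T[:3,3]=s['eef_pos'];return T
E
python3 - <<'E'
from h import *
s=arm.get_state();print(s)
ims=[arm.grab_frame(n) for n in('top','side','wrist')]
for n,i in zip(('top','side','wrist'),ims):
    cv2.imwrite(f'pics/{n}0.png',i[:,:,::-1]);c=arm.get_calibration(n);print(n,c)
E
```

```text
{'t': 0.0, 'q': array([ 1.58009841e+00,  3.59416124e-01,  1.10926507e-02, -3.55542700e-04,
       -1.22408648e+00, -2.88098560e-01]), 'qd': array([ 0.00062868, -0.00117625,  0.00079124, -0.00084081, -0.00059231,
       -0.0002988 ]), 'joint_efforts': array([-2.31169741e-05, -5.82719135e+01,  2.93046659e+01,  6.99694633e+00,
        6.94145914e-03, -1.62413630e-04]), 'eef_pos': array([0.18564948, 0.64848016, 0.2256175 ]), 'ee_rot': array([ 3.13995056e+00, -1.38066341e-04, -2.78917446e-01]), 'force': array([ 0.30661081, -0.23226467,  0.69278676]), 'moment': array([-0.00757496,  0.05904349,  0.00423447]), 'gripper_force': 0.0, 'width': 0.08786339082482707}
top {'fx': 519.0000919409604, 'fy': 519.0000919409604, 'cx': 328.0170601323911, 'cy': 237.99087100186847, 'k1': -0.04934088804436201, 'cam_to_world': array([[-0.00326143, -0.98177015,  0.19004404,  0.3089299 ],
       [-0.99992951,  0.00537149,  0.01058894,  0.08986826],
       [-0.01141672, -0.18999611, -0.98171846,  0.89530715],
       [ 0.        ,  0.        ,  0.        ,  1.        ]])}
side {'fx': 587.4784696712475, 'fy': 587.4
[... 154 characters left out ...]
,  0.35685183],
       [-0.25087776, -0.84170645,  0.4781115 , -0.45065938],
       [ 0.00232806, -0.49443045, -0.86921408,  1.03647027],
       [ 0.        ,  0.        ,  0.        ,  1.        ]])}
wrist {'fx': 406.96321020994486, 'fy': 406.96321020994486, 'cx': 317.66640289347964, 'cy': 240.2641319300832, 'k1': -0.07262217356822681, 'tool_from_camera': array([[ 5.72966253e-04, -9.64290767e-01, -2.64845217e-01,
         7.04548650e-02],
       [ 9.99999726e-01,  6.76785245e-04, -3.00747990e-04,
        -5.77097306e-04],
       [ 4.69251844e-04, -2.64844972e-01,  9.64290890e-01,
        -1.56778918e-01],
       [ 0.00000000e+00,  0.00000000e+00,  0.00000000e+00,
         1.00000000e+00]])}
```

View pics/top0.png

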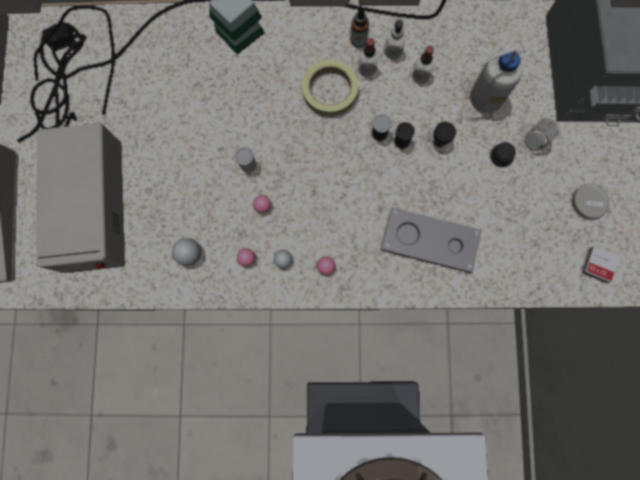

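View pics/side0.png

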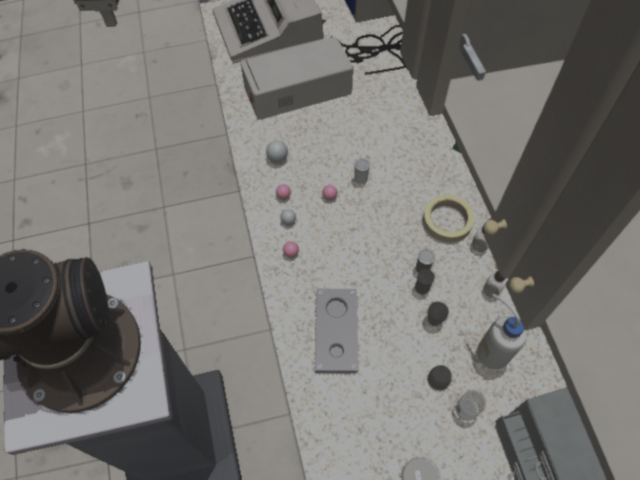

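Top view: the large grey ball is at (186,251) and the small grey ball at (283,259). Lookalikes are the pink balls at (262,204), (246,258) and (326,266), plus a grey cylinder at (245,159). The holder is at (432,240), with the wide dimple at (408,233) and the narrow one at (456,246). In the side view the large ball is at (277,151), the small one at (288,217), and the dimples at (337,308) and (337,351). I choose grey (283,259) and grey (186,251).

```bash
cat > m.py <<'E'
from h import *
def blob(im,u,v,r,bg=None):
    x0,y0=int(u-r),int(v-r); c=cv2.cvtColor(im[y0:y0+2*r,x0:x0+2*r],cv2.COLOR_RGB2LAB).astype(float)
    b=np.median(np.r_[c[0],c[-1],c[:,0],c[:,-1]],0)
    d=np.abs(c-b)@[1,3,3]; d=cv2.GaussianBlur(d,(0,0),1).clip(0,255).astype(np.uint8)
    _,m=cv2.threshold(d,0,255,cv2.THRESH_OTSU)
    m=cv2.morphologyEx(m,cv2.MORPH_OPEN,np.ones((3,3)))
    cs,_=cv2.findContours(m,0,1); k=max(cs,key=lambda k:cv2.pointPolygonTest(k,(r,r),True))
    (a,e),R=cv2.minEnclosingCircle(k); el=cv2.fitEllipse(k)
    return x0+el[0][0],y0+el[0][1],el[1],k+[x0,y0]
E
python3 - <<'E'
from m import *
t=cv2.imread('pics/top0.png')[:,:,::-1].copy();s=cv2.imread('pics/side0.png')[:,:,::-1].copy()
for n,z,pt,ps,r in(('L',.024,(186,251),(277,151),22),('S',.016,(283,259),(288,217),15)):
    for nm,im,p in(('top',t,pt),('side',s,ps)):
        u,v,e,k=blob(im,*p,r);print(n,nm,round(u,1),round(v,1),np.round(e,1),onz(nm,u,v,z).round(4))
for nm,im,p,ds in(('top',t,(432,240),((408,233),(456,246))),('side',s,(337,330),((337,308),(337,351)))):
    c=cv2.cvtColor(im,cv2.COLOR_RGB2LAB)[:,:,0];m=((c<140)*255).astype(np.uint8)
    M=np.zeros_like(m);cv2.circle(M,p,62,255,-1);m=cv2.morphologyEx(m&M,cv2.MORPH_CLOSE,np.ones((5,5)))
    cs,_=cv2.findContours(m,0,1);k=max(cs,key=cv2.contourArea);b=cv2.boxPoints(cv2.minAreaRect(k))
    print(nm,cv2.contourArea(k),[onz(nm,*q,.016).round(4)[:2] for q in b], [onz(nm,*q,.016).round(4)[:2] for q in ds])
o=np.hstack([cv2.resize(t[190:290,150:350],None,fx=2,fy=3)*1,cv2.resize(t[190:290,375:495],(360,300))])
cv2.imwrite('pics/crop0.png',o[:,:,::-1])
E
```

```text
L top 189.5 253.9 [27.2 31. ] [0.4512 0.3365 0.024 ]
L side 276.4 156.6 [20.6 22.9] [0.4513 0.3273 0.024 ]
S top 283.4 260.1 [19. 21.] [0.441  0.1759 0.016 ]
S side 287.8 221.0 [13.8 15.5] [0.4401 0.1675 0.016 ]
top 4448.5 [array([0.4539, 0.0209]), array([ 0.5527, -0.0178]), array([ 0.4895, -0.1772]), array([ 0.3931, -0.1357])] [array([ 0.4872, -0.0389]), array([ 0.4639, -0.1209])]
side 904.0 [array([0.4565, 0.0046]), array([ 0.5321, -0.0149]), array([ 0.503 , -0.1168]), array([ 0.4308, -0.0981])] [array([ 0.4874, -0.0416]), array([ 0.4656, -0.1228])]
```

View pics/crop0.png

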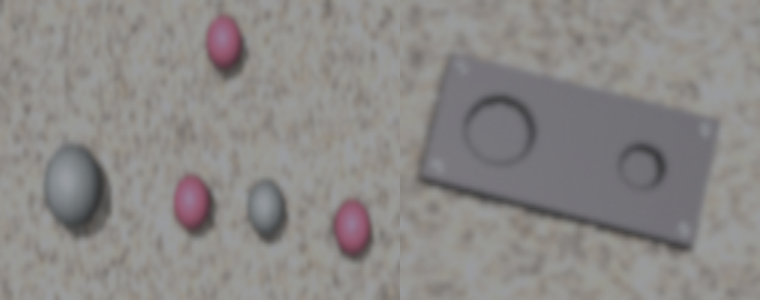

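The crop confirms it: both grey balls are distinct from the pink ones, at top (186.5,252) and (283,259.3). The dimples are at (408.3,233.7) for wide and (455.7,245.3) for narrow. I'll move over the large ball with the fingers closing along world x, which clears the box and the pink balls.

```bash
python3 -m crank '[{"dx":0.026,"dy":-0.031,"twist":-7},{"dx":0.052,"dy":-0.062,"twist":-14},{"dx":0.078,"dy":-0.093,"twist":-21},{"dx":0.104,"dy":-0.124,"twist":-28},{"dx":0.130,"dy":-0.155,"twist":-35}]'
python3 -m crank '[{"dx":0.026,"dy":-0.031,"twist":-7},{"dx":0.052,"dy":-0.062,"twist":-14},{"dx":0.078,"dy":-0.093,"twist":-21},{"dx":0.104,"dy":-0.124,"twist":-28},{"dx":0.130,"dy":-0.155,"twist":-35}]'
python3 -m crank '[{"dx":0.006,"dy":-0.002,"twist":-4},{"dx":0.006,"dy":-0.002,"twist":-4},{"dx":0.006,"dy":-0.002,"twist":-4},{"dx":0.006,"dy":-0.002,"twist":-4},{"dx":0.006,"dy":-0.002,"twist":-4}]'
cat > w.py <<'E'
import sys
from m import *
# usage: w.py name z wx wy r : expected world point, report blob fix
def proj(T,P):
    c=arm.get_calibration('wrist');M=np.linalg.inv(T@np.array(c['tool_from_camera']));p=M[:3,:3]@P+M[:3,3]
    x=p[:2]/p[2];x=x*(1+c['k1']*(x@x));return c['fx']*x[0]+c['cx'],c['fy']*x[1]+c['cy'],c['fx']/p[2]
s=arm.get_state();T=tool(s);im=arm.grab_frame('wrist');cv2.imwrite('pics/%s.png'%sys.argv[1],im[:,:,::-1])
print('t',s['t'],'tcp',s['eef_pos'].round(4),'yaw',np.degrees(s['ee_rot'][2]).round(2),s['width'],s['force'].round(1))
for a in sys.argv[2:]:
    x,y,z,R=map(float,a.split(','));u,v,k=proj(T,np.array([x,y,z]))
    try:
        bu,bv,e,_=blob(im,u,v,int(1.8*R*k));P=onz('wrist',bu,bv,z,T)
        print('pred',round(u),round(v),'blob',round(bu,1),round(bv,1),np.round(e,1),'exp diam',round(2*R*k),'->',P.round(4),'from tcp',(P-s['eef_pos']).round(4))
    except Exception as ex: print('fail',u,v,ex)
E
python3 w.py w1 .452,.337,.024,.024
```

```text
t 0.15 tcp [0.1857 0.6486 0.2258] yaw -15.98 0.0874135786011117 [-0.2 -0.4  0.2]
pred 596 -198 blob 573.5 -228.9 [ 54.9 126. ] exp diam 71 -> [0.4811 0.3489 0.024 ] from tcp [ 0.2954 -0.2997 -0.2018]invalid input at $[0]: expected keys dx, dy, dz, twist, grip
invalid input at $[0]: expected keys dx, dy, dz, twist, grip
invalid input at $[0]: expected keys dx, dy, dz, twist, grip
```

View pics/w1.png

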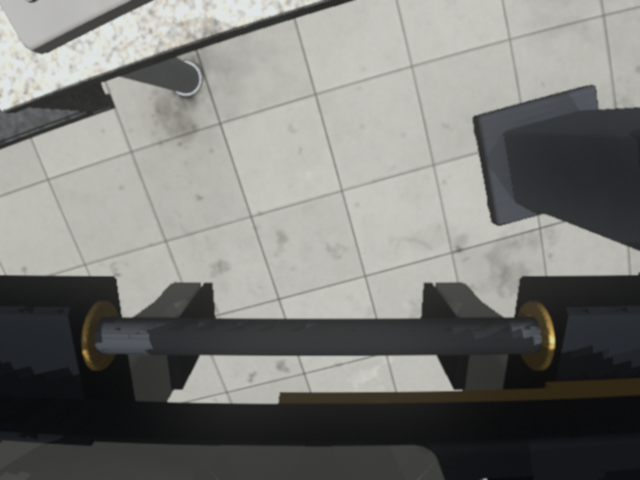

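The moves were refused because every key is required, so the arm hasn't moved. This wrist view shows only the floor and the open fingers (tips near v=300).

```bash
python3 -m crank '[{"dx":0.026,"dy":-0.031,"dz":0,"twist":-7,"grip":1},{"dx":0.052,"dy":-0.062,"dz":0,"twist":-14,"grip":1},{"dx":0.078,"dy":-0.093,"dz":0,"twist":-21,"grip":1},{"dx":0.104,"dy":-0.124,"dz":0,"twist":-28,"grip":1},{"dx":0.130,"dy":-0.155,"dz":0,"twist":-35,"grip":1}]'
python3 -m crank '[{"dx":0.026,"dy":-0.031,"dz":0,"twist":-7,"grip":1},{"dx":0.052,"dy":-0.062,"dz":0,"twist":-14,"grip":1},{"dx":0.078,"dy":-0.093,"dz":0,"twist":-21,"grip":1},{"dx":0.104,"dy":-0.124,"dz":0,"twist":-28,"grip":1},{"dx":0.130,"dy":-0.155,"dz":0,"twist":-35,"grip":1}]'
python3 -m crank '[{"dx":0.006,"dy":-0.002,"dz":0,"twist":-4,"grip":1},{"dx":0.006,"dy":-0.002,"dz":0,"twist":-4,"grip":1},{"dx":0.006,"dy":-0.002,"dz":0,"twist":-4,"grip":1},{"dx":0.006,"dy":-0.002,"dz":0,"twist":-4,"grip":1},{"dx":0.006,"dy":-0.002,"dz":0,"twist":-4,"grip":1}]'
python3 w.py w2 .452,.337,.024,.024
```

```text
t: 0.62
eef_pos: [0.3165, 0.4922, 0.2264]
ee_rot: [3.141, -0.0, -0.895]
force: [0.5, 1.1, 0.2]
width: 0.0878
gripper_force: 0.0
t: 1.03
eef_pos: [0.4466, 0.3372, 0.2267]
ee_rot: [-3.141, 0.0, -1.506]
force: [1.0, 0.6, 0.7]
width: 0.0876
gripper_force: 0.0
t: 1.45
eef_pos: [0.4511, 0.3377, 0.2265]
ee_rot: [3.141, 0.0, -1.568]
force: [0.5, 0.4, 0.2]
width: 0.088
gripper_force: 0.0
t 1.45 tcp [0.4511 0.3377 0.2265] yaw -89.82 0.08796592910079619 [0.5 0.4 0.2]
pred 316 209 blob 312.5 219.7 [10.7 11.9] exp diam 54 -> [0.4551 0.3468 0.024 ] from tcp [ 0.004   0.0091 -0.2025]
```

View pics/w2.png

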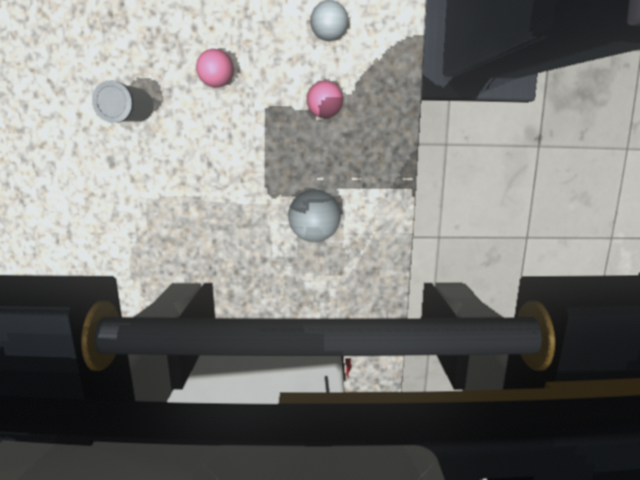

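The large ball is at (314,215) and about 52 px wide. The small grey ball is at (329,20), with a pink ball at (325,99) and another at (215,68). Shadow corrupts the blob, so I'll use a colour mask (steel is slightly bluish, the bench is warm).

```bash
cat > s.py <<'E'
from h import *
def steel(im,u,v,r):
    c=cv2.cvtColor(im,cv2.COLOR_RGB2LAB); m=((c[:,:,2]<=127)&(c[:,:,1]<=129)&(c[:,:,0]>45)).astype(np.uint8)*255
    M=np.zeros_like(m);cv2.circle(M,(int(u),int(v)),int(r),255,-1)
    m=cv2.morphologyEx(m&M,cv2.MORPH_OPEN,np.ones((3,3)));cs,_=cv2.findContours(m,0,1)
    k=cv2.convexHull(max(cs,key=cv2.contourArea));return cv2.minEnclosingCircle(k),cv2.fitEllipse(k)
E
python3 - <<'E'
from s import *
im=cv2.imread('pics/w2.png')[:,:,::-1].copy();s=arm.get_state();T=tool(s)
for u,v,r,z in((314,215,38,.024),(329,20,28,.016)):
    (c,R),e=steel(im,u,v,r);print(np.round(c,1),round(R,1),np.round(e[0],1),np.round(e[1],1),onz('wrist',*c,z,T).round(4),onz('wrist',*e[0],z,T).round(4))
for n,L,S in(('top',(186,251),(283,259)),('side',(277,151),(288,217))):
    t=cv2.imread(f'pics/{n}0.png')[:,:,::-1].copy()
    for p,r,z in((L,24,.024),(S,16,.016)):
        (c,R),e=steel(t,*p,r);print(n,np.round(c,1),round(R,1),np.round(e[1],1),onz(n,*e[0],z).round(4))
E
```

```text
[314.1 215.5] 25.7 [314.  215.5] [50.4 51.3] [0.4536 0.3429 0.024 ] [0.4537 0.3429 0.024 ]
[326.8  18.9] 21.2 [327.7  19.1] [38.6 41.2] [0.4434 0.1775 0.016 ] [0.4427 0.1777 0.016 ]
top [186.  250.8] 13.7 [25.8 27.2] [0.4558 0.3432 0.024 ]
top [281.5 258.5] 9.2 [16.4 18.2] [0.4435 0.1788 0.016 ]
side [276.5 149. ] 8.8 [16.5 17.5] [0.4557 0.3469 0.024 ]
side [288. 215.] 5.8 [10.7 11.3] [0.4441 0.1814 0.016 ]
```

```bash
python3 -m crank '[{"dx":0.003,"dy":0.005,"dz":-0.04,"twist":0,"grip":1},{"dx":0.003,"dy":0.005,"dz":-0.08,"twist":0,"grip":1},{"dx":0.003,"dy":0.005,"dz":-0.12,"twist":0,"grip":1},{"dx":0.003,"dy":0.005,"dz":-0.15,"twist":0,"grip":1},{"dx":0.003,"dy":0.005,"dz":-0.17,"twist":0,"grip":1}]'
python3 -m crank '[{"dx":0,"dy":0,"dz":-0.015,"twist":0,"grip":1},{"dx":0,"dy":0,"dz":-0.03,"twist":0,"grip":1},{"dx":0,"dy":0,"dz":-0.044,"twist":0,"grip":1},{"dx":0,"dy":0,"dz":-0.044,"twist":0,"grip":1},{"dx":0,"dy":0,"dz":-0.044,"twist":0,"grip":1}]'
python3 -m crank '[{"dx":0,"dy":0,"dz":0,"twist":0,"grip":0.5},{"dx":0,"dy":0,"dz":0,"twist":0,"grip":0.3},{"dx":0,"dy":0,"dz":0,"twist":0,"grip":-0.2},{"dx":0,"dy":0,"dz":0,"twist":0,"grip":-0.2},{"dx":0,"dy":0,"dz":0,"twist":0,"grip":-0.2}]' 25
python3 -m crank '[{"dx":0,"dy":0,"dz":0,"twist":0,"grip":-0.2},{"dx":0,"dy":0,"dz":0,"twist":0,"grip":-0.2},{"dx":0,"dy":0,"dz":0,"twist":0,"grip":-0.2},{"dx":0,"dy":0,"dz":0,"twist":0,"grip":-0.2},{"dx":0,"dy":0,"dz":0,"twist":0,"grip":-0.2}]' 25
```

```text
t: 1.92
eef_pos: [0.4529, 0.3413, 0.0533]
ee_rot: [3.139, -0.003, -1.568]
force: [-0.9, -0.0, -0.4]
width: 0.0873
gripper_force: 0.0
t: 2.33
eef_pos: [0.4541, 0.3422, 0.0121]
ee_rot: [3.141, -0.002, -1.568]
force: [1.0, 0.7, 1.0]
width: 0.0874
gripper_force: 0.0
t: 2.75
eef_pos: [0.4549, 0.3422, 0.0132]
ee_rot: [-3.141, 0.001, -1.57]
force: [-0.4, 0.0, -0.0]
width: 0.0602
gripper_force: 0.0
t: 3.17
eef_pos: [0.4549, 0.342, 0.0127]
ee_rot: [-3.141, 0.0, -1.57]
force: [-0.6, -0.6, 2.4]
width: 0.0466
gripper_force: 25.0
```

```bash
python3 -m crank '[{"dx":0,"dy":0,"dz":0.015,"twist":0,"grip":-0.2},{"dx":0,"dy":0,"dz":0.04,"twist":0,"grip":-0.2},{"dx":0,"dy":0,"dz":0.07,"twist":0,"grip":-0.2},{"dx":0,"dy":0,"dz":0.1,"twist":0,"grip":-0.2},{"dx":0,"dy":0,"dz":0.12,"twist":0,"grip":-0.2}]'
python3 -m crank '[{"dx":0,"dy":-0.02,"dz":0,"twist":0,"grip":-0.2},{"dx":0.01,"dy":-0.05,"dz":0,"twist":0,"grip":-0.2},{"dx":0.015,"dy":-0.085,"dz":0,"twist":0,"grip":-0.2},{"dx":0.02,"dy":-0.12,"dz":0,"twist":0,"grip":-0.2},{"dx":0.025,"dy":-0.155,"dz":0,"twist":0,"grip":-0.2}]'
python3 -m crank '[{"dx":0,"dy":-0.03,"dz":0,"twist":0,"grip":-0.2},{"dx":0,"dy":-0.065,"dz":0,"twist":0,"grip":-0.2},{"dx":0,"dy":-0.095,"dz":0,"twist":0,"grip":-0.2},{"dx":0,"dy":-0.115,"dz":0,"twist":0,"grip":-0.2},{"dx":0,"dy":-0.125,"dz":0,"twist":0,"grip":-0.2}]'
python3 w.py w3 .487,-.040,.016,.019 .4648,-.122,.016,.012
```

```text
t: 3.58
eef_pos: [0.4549, 0.342, 0.1346]
ee_rot: [-3.141, 0.001, -1.57]
force: [1.0, 0.6, -4.2]
width: 0.0468
gripper_force: 25.0
t: 4.0
eef_pos: [0.4788, 0.1851, 0.1317]
ee_rot: [3.14, -0.001, -1.57]
force: [0.8, 0.5, -4.4]
width: 0.0468
gripper_force: 25.0
t: 4.42
eef_pos: [0.4783, 0.0593, 0.1318]
ee_rot: [3.139, -0.001, -1.573]
force: [-0.8, 1.0, -5.0]
width: 0.0471
gripper_force: 25.0
t 4.4167 tcp [0.4783 0.0593 0.1318] yaw -90.11 0.04710492679708893 [-0.8  1.  -5. ]
pred 302 83 blob 312.6 99.2 [78.6 90.2] exp diam 61 -> [ 0.4806 -0.0298  0.016 ] from tcp [ 0.0023 -0.0891 -0.1158]
pred 338 -58 blob 336.3 -92.0 [  6.3 126.2] exp diam 42 -> [ 0.4662 -0.1409  0.016 ] from tcp [-0.0122 -0.2002 -0.1158]
```

View pics/w3.png

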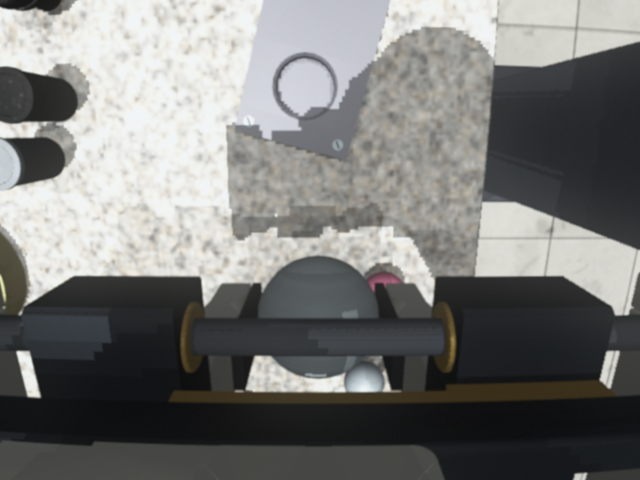

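The large ball is held, centred at about (319,317). The wide dimple's ring is at (306,86), about 64 px across, and the small grey ball is visible behind at (364,379).

Run:
```python
from h import *
s=arm.get_state();T=tool(s);im=cv2.imread('pics/w3.png')[:,:,::-1].copy()
g=cv2.GaussianBlur(cv2.cvtColor(im,cv2.COLOR_RGB2GRAY),(0,0),1)
c=cv2.HoughCircles(g[30:150,240:370],cv2.HOUGH_GRADIENT,1,50,param1=80,param2=15,minRadius=25,maxRadius=38)
print(c)
x,y=c[0][0][:2]+[240,30];print(onz('wrist',x,y,.016,T).round(4))
print(onz('wrist',306,86,.016,T).round(4))
zc=s['eef_pos'][2]+.012
for p in((319,317),(319,313)):print('ball',onz('wrist',*p,zc,T).round(4)-s['eef_pos'])
```

```text
[[[64.5 56.5 32.4]]]
[ 0.4858 -0.0379  0.016 ]
[ 0.4848 -0.0382  0.016 ]
ball [-0.00099702  0.00048305  0.01199779]
ball [-0.00099702 -0.00121695  0.01199779]
```

```bash
python3 -m crank '[{"dx":0.003,"dy":-0.03,"dz":0,"twist":0,"grip":-0.2},{"dx":0.0065,"dy":-0.06,"dz":-0.01,"twist":0,"grip":-0.2},{"dx":0.0065,"dy":-0.085,"dz":-0.03,"twist":0,"grip":-0.2},{"dx":0.0065,"dy":-0.0985,"dz":-0.05,"twist":0,"grip":-0.2},{"dx":0.0065,"dy":-0.0985,"dz":-0.065,"twist":0,"grip":-0.2}]'
python3 -m crank '[{"dx":0,"dy":0,"dz":-0.015,"twist":0,"grip":-0.2},{"dx":0,"dy":0,"dz":-0.03,"twist":0,"grip":-0.2},{"dx":0,"dy":0,"dz":-0.037,"twist":0,"grip":-0.2},{"dx":0,"dy":0,"dz":-0.037,"twist":0,"grip":-0.2},{"dx":0,"dy":0,"dz":-0.037,"twist":0,"grip":-0.2}]'
python3 w.py w4 .486,-.039,.031,.024 .4648,-.122,.016,.012
```

```text
t: 4.88
eef_pos: [0.485, -0.0384, 0.0657]
ee_rot: [3.139, -0.0, -1.573]
force: [-0.3, -0.4, -3.9]
width: 0.0468
gripper_force: 25.0
t: 5.3
eef_pos: [0.4863, -0.0363, 0.0304]
ee_rot: [3.141, -0.0, -1.57]
force: [-0.7, 1.1, -3.7]
width: 0.0467
gripper_force: 25.0
t 5.3 tcp [ 0.4863 -0.0363  0.0304] yaw -89.94 0.046720927153823526 [-0.7  1.1 -3.7]
pred 317 298 blob 316.7 375.6 [ 38.5 164.3] exp diam 116 -> [ 0.4861 -0.0017  0.031 ] from tcp [-0.0001  0.0346  0.0006]
pred 370 90 blob 368.2 101.2 [56.7 69.8] exp diam 61 -> [ 0.4655 -0.1177  0.016 ] from tcp [-0.0208 -0.0814 -0.0144]
```

View pics/w4.png

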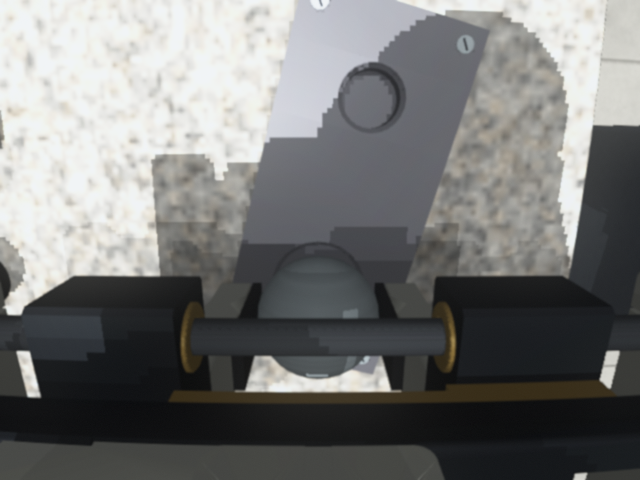

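The ball is above the wide dimple (arc symmetric about u≈319). The narrow dimple is at (372,97). I'll lower the last 10 mm and release.

```bash
python3 -m crank '[{"dx":0,"dy":-0.002,"dz":-0.004,"twist":0,"grip":-0.2},{"dx":0,"dy":-0.002,"dz":-0.009,"twist":0,"grip":-0.2},{"dx":0,"dy":-0.002,"dz":-0.009,"twist":0,"grip":-0.2},{"dx":0,"dy":-0.002,"dz":-0.009,"twist":0,"grip":-0.2},{"dx":0,"dy":-0.002,"dz":-0.009,"twist":0,"grip":-0.2}]'
python3 -m crank '[{"dx":0,"dy":0,"dz":0,"twist":0,"grip":0.1},{"dx":0,"dy":0,"dz":0,"twist":0,"grip":0.2},{"dx":0,"dy":0,"dz":0,"twist":0,"grip":0.5},{"dx":0,"dy":0,"dz":0,"twist":0,"grip":0.8},{"dx":0,"dy":0,"dz":0,"twist":0,"grip":0.8}]'
python3 -m crank '[{"dx":0,"dy":0,"dz":0,"twist":0,"grip":0.8},{"dx":0,"dy":0,"dz":0.02,"twist":0,"grip":0.8},{"dx":0,"dy":0,"dz":0.05,"twist":0,"grip":0.8},{"dx":0,"dy":0,"dz":0.09,"twist":0,"grip":0.8},{"dx":0,"dy":0,"dz":0.13,"twist":0,"grip":0.8}]'
python3 - <<'E'
from s import *
import sys
s=arm.get_state();T=tool(s);print(s['eef_pos'],s['t'])
im=arm.grab_frame('wrist');cv2.imwrite('pics/w5.png',im[:,:,::-1]);t=arm.grab_frame('top');cv2.imwrite('pics/top5.png',t[:,:,::-1])
o=np.hstack([cv2.resize(im,(400,300)),cv2.resize(t[180:300,360:520],(400,300))]);cv2.imwrite('pics/c5.png',o[:,:,::-1])
E
```

```text
t: 5.77
eef_pos: [0.4863, -0.0386, 0.0217]
ee_rot: [-3.141, -0.0, -1.57]
force: [-0.3, -0.0, -3.9]
width: 0.0464
gripper_force: 25.0
t: 6.18
eef_pos: [0.4866, -0.0385, 0.0219]
ee_rot: [-3.141, 0.0, -1.57]
force: [0.9, -0.8, -0.3]
width: 0.0671
gripper_force: 0.0
t: 6.6
eef_pos: [0.4854, -0.0389, 0.1526]
ee_rot: [3.14, -0.001, -1.57]
force: [1.5, 0.1, -0.7]
width: 0.0788
gripper_force: 0.0
[ 0.48540122 -0.03887376  0.15264023] 6.6
```

View pics/c5.png

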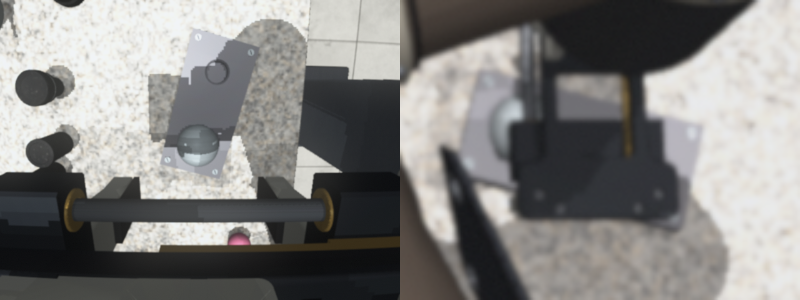

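The large ball sits in the wide dimple, at (317,232) in the full wrist frame; the narrow dimple is at (347,114). Next is the small ball.

```bash
python3 -m crank '[{"dx":-0.008,"dy":0.04,"dz":0.03,"twist":0,"grip":0.8},{"dx":-0.016,"dy":0.08,"dz":0.03,"twist":0,"grip":0.8},{"dx":-0.024,"dy":0.12,"dz":0.03,"twist":0,"grip":0.8},{"dx":-0.032,"dy":0.16,"dz":0.03,"twist":0,"grip":0.8},{"dx":-0.04,"dy":0.2,"dz":0.03,"twist":0,"grip":0.8}]' 15
python3 -m crank '[{"dx":-0.003,"dy":0.016,"dz":0,"twist":0,"grip":0.8},{"dx":-0.003,"dy":0.016,"dz":0,"twist":0,"grip":0.8},{"dx":-0.003,"dy":0.016,"dz":0,"twist":0,"grip":0.8},{"dx":-0.003,"dy":0.016,"dz":0,"twist":0,"grip":0.8},{"dx":-0.003,"dy":0.016,"dz":0,"twist":0,"grip":0.8}]'
python3 - <<'E'
from s import *
from w import proj
s=arm.get_state();T=tool(s);im=arm.grab_frame('wrist');cv2.imwrite('pics/w6.png',im[:,:,::-1])
u,v,k=proj(T,np.array([.443,.178,.016]));(c,R),e=steel(im,u,v,32)
P=onz('wrist',*e[0],.016,T);print(u,v,k*.032,c,R,e,s['eef_pos'],P,P-s['eef_pos'])
E
```

```text
t: 7.12
eef_pos: [0.4464, 0.1592, 0.1822]
ee_rot: [-3.14, 0.001, -1.571]
force: [1.6, 0.7, -0.5]
width: 0.0788
gripper_force: 0.0
t: 7.53
eef_pos: [0.4441, 0.1727, 0.1815]
ee_rot: [3.141, -0.0, -1.571]
force: [0.3, 1.1, -0.2]
width: 0.0785
gripper_force: 0.0Traceback (most recent call last):
  File "<stdin>", line 2, in <module>
  File "w.py", line 7, in <module>
    s=arm.get_state();T=tool(s);im=arm.grab_frame('wrist');cv2.imwrite('pics/%s.png'%sys.argv[1],im[:,:,::-1])
                                                                                     ~~~~~~~~^^^
IndexError: list index out of range
```

```bash
sed -n '/^def proj/,/return/p' w.py >> h.py
python3 - <<'E'
from s import *
s=arm.get_state();T=tool(s);im=arm.grab_frame('wrist');cv2.imwrite('pics/w6.png',im[:,:,::-1])
u,v,k=proj(T,np.array([.443,.178,.016]));(c,R),e=steel(im,u,v,32)
P=onz('wrist',*e[0],.016,T);print(u,v,k*.032,c,R,e,s['eef_pos'],P,P-s['eef_pos'])
cv2.imwrite('pics/c6.png',cv2.resize(im,(400,300))[:,:,::-1])
E
```

```text
318.29115578700635 225.1632439569131 39.36317874446086 (319.82659912109375, 225.70840454101562) 18.77353858947754 ((319.9350891113281, 225.64971923828125), (36.73038101196289, 36.93850326538086), 141.80213928222656) [0.44415024 0.17258122 0.18151344] [0.44166296 0.17840684 0.016     ] [-0.00248727  0.00582562 -0.16551344]
```

View pics/c6.png

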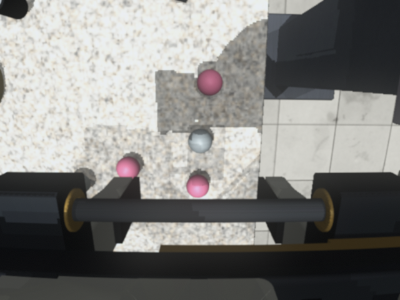

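The small grey ball is at (320,226), between the pink balls at about (336,131) and (317,298). The fingers close along x, so both stay clear.

```bash
python3 -m crank '[{"dx":-0.0025,"dy":0.006,"dz":-0.035,"twist":0,"grip":0.8},{"dx":-0.0025,"dy":0.006,"dz":-0.07,"twist":0,"grip":0.8},{"dx":-0.0025,"dy":0.006,"dz":-0.1,"twist":0,"grip":0.8},{"dx":-0.0025,"dy":0.006,"dz":-0.125,"twist":0,"grip":0.8},{"dx":-0.0025,"dy":0.006,"dz":-0.14,"twist":0,"grip":0.8}]'
python3 -m crank '[{"dx":0,"dy":0,"dz":-0.015,"twist":0,"grip":0.7},{"dx":0,"dy":0,"dz":-0.028,"twist":0,"grip":0.6},{"dx":0,"dy":0,"dz":-0.033,"twist":0,"grip":0.5},{"dx":0,"dy":0,"dz":-0.033,"twist":0,"grip":0.3},{"dx":0,"dy":0,"dz":-0.033,"twist":0,"grip":0.1}]'
python3 -m crank '[{"dx":0,"dy":0,"dz":0,"twist":0,"grip":0},{"dx":0,"dy":0,"dz":0,"twist":0,"grip":-0.1},{"dx":0,"dy":0,"dz":0,"twist":0,"grip":-0.3},{"dx":0,"dy":0,"dz":0,"twist":0,"grip":-0.6},{"dx":0,"dy":0,"dz":0,"twist":0,"grip":-0.6}]' 15
python3 -m crank '[{"dx":0,"dy":0,"dz":0,"twist":0,"grip":-0.6},{"dx":0,"dy":0,"dz":0,"twist":0,"grip":-0.6},{"dx":0,"dy":0,"dz":0,"twist":0,"grip":-0.6},{"dx":0,"dy":0,"dz":0,"twist":0,"grip":-0.6},{"dx":0,"dy":0,"dz":0,"twist":0,"grip":-0.6}]' 15
```

```text
t: 8.05
eef_pos: [0.4406, 0.1777, 0.0391]
ee_rot: [3.139, -0.002, -1.572]
force: [-1.0, -0.0, 0.3]
width: 0.079
gripper_force: 0.0
t: 8.47
eef_pos: [0.4418, 0.1792, 0.0088]
ee_rot: [3.142, -0.0, -1.571]
force: [-0.0, -0.1, 0.9]
width: 0.0574
gripper_force: 0.0
t: 8.88
eef_pos: [0.4418, 0.1798, 0.0091]
ee_rot: [-3.141, 0.001, -1.57]
force: [-0.5, 0.0, 3.1]
width: 0.0308
gripper_force: 15.0
t: 9.3
eef_pos: [0.4419, 0.1798, 0.0089]
ee_rot: [-3.141, 0.0, -1.57]
force: [-0.6, -0.1, 5.3]
width: 0.0308
gripper_force: 15.0
```

```bash
python3 -m crank '[{"dx":0,"dy":0,"dz":0.015,"twist":0,"grip":-0.6},{"dx":0,"dy":0,"dz":0.04,"twist":0,"grip":-0.6},{"dx":0,"dy":0,"dz":0.07,"twist":0,"grip":-0.6},{"dx":0,"dy":0,"dz":0.1,"twist":0,"grip":-0.6},{"dx":0,"dy":0,"dz":0.125,"twist":0,"grip":-0.6}]'
python3 -m crank '[{"dx":0.002,"dy":-0.02,"dz":0,"twist":0,"grip":-0.6},{"dx":0.008,"dy":-0.05,"dz":0,"twist":0,"grip":-0.6},{"dx":0.014,"dy":-0.08,"dz":0,"twist":0,"grip":-0.6},{"dx":0.02,"dy":-0.11,"dz":0,"twist":0,"grip":-0.6},{"dx":0.022,"dy":-0.14,"dz":0,"twist":0,"grip":-0.6}]'
python3 -m crank '[{"dx":0,"dy":-0.03,"dz":0,"twist":0,"grip":-0.6},{"dx":0,"dy":-0.055,"dz":0,"twist":0,"grip":-0.6},{"dx":0,"dy":-0.07,"dz":0,"twist":0,"grip":-0.6},{"dx":0,"dy":-0.075,"dz":0,"twist":0,"grip":-0.6},{"dx":0,"dy":-0.075,"dz":0,"twist":0,"grip":-0.6}]'
python3 - <<'E'
from s import *
s=arm.get_state();T=tool(s);im=arm.grab_frame('wrist');cv2.imwrite('pics/w7.png',im[:,:,::-1])
u,v,k=proj(T,np.array([.4645,-.1195,.016]));print(u,v,k)
g=cv2.GaussianBlur(cv2.cvtColor(im,cv2.COLOR_RGB2GRAY),(0,0),1);a,b=int(u)-50,max(int(v)-50,0)
c=cv2.HoughCircles(g[b:b+100,a:a+100],cv2.HOUGH_GRADIENT,1,50,param1=80,param2=12,minRadius=int(.011*k),maxRadius=int(.015*k))
if c is not None:
  x,y=c[0][0][:2]+[a,b];P=onz('wrist',x,y,.016,T);print(x,y,c[0][0],P,P-s['eef_pos'])
E
```

```text
t: 9.72
eef_pos: [0.4414, 0.1793, 0.1352]
ee_rot: [-3.142, 0.0, -1.57]
force: [-0.3, 0.3, -1.3]
width: 0.0308
gripper_force: 15.0
t: 10.13
eef_pos: [0.4636, 0.0383, 0.1333]
ee_rot: [3.141, -0.0, -1.57]
force: [1.2, -0.7, -1.2]
width: 0.0305
gripper_force: 15.0
t: 10.55
eef_pos: [0.463, -0.0365, 0.1332]
ee_rot: [3.141, -0.0, -1.572]
force: [0.2, -0.3, -2.0]
width: 0.0309
gripper_force: 15.0
314.1485047110851 109.01825248138755 1560.4196641636124
314.5 109.5 [50.5 50.5 21.3] [ 0.46427384 -0.11919876  0.016     ] [ 0.00125956 -0.08270827 -0.11715364]
```

View pics/w7.png

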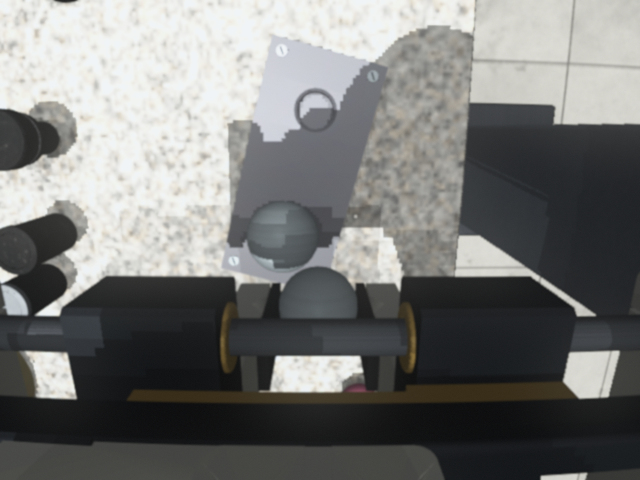

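The small ball is held at (318,306), the large ball is still seated at (283,235), and the narrow dimple is at (314.5,109.5), which maps to (0.4643, -0.1192).

```bash
python3 -m crank '[{"dx":0,"dy":-0.03,"dz":0,"twist":0,"grip":-0.6},{"dx":0.001,"dy":-0.055,"dz":0,"twist":0,"grip":-0.6},{"dx":0.001,"dy":-0.075,"dz":-0.02,"twist":0,"grip":-0.6},{"dx":0.001,"dy":-0.081,"dz":-0.045,"twist":0,"grip":-0.6},{"dx":0.001,"dy":-0.081,"dz":-0.065,"twist":0,"grip":-0.6}]'
python3 -m crank '[{"dx":0,"dy":0,"dz":-0.015,"twist":0,"grip":-0.6},{"dx":0,"dy":0,"dz":-0.03,"twist":0,"grip":-0.6},{"dx":0,"dy":0,"dz":-0.039,"twist":0,"grip":-0.6},{"dx":0,"dy":0,"dz":-0.039,"twist":0,"grip":-0.6},{"dx":0,"dy":0,"dz":-0.039,"twist":0,"grip":-0.6}]'
```

```text
t: 11.02
eef_pos: [0.4646, -0.1167, 0.0675]
ee_rot: [-3.141, 0.0, -1.571]
force: [-0.0, 0.2, -1.3]
width: 0.0308
gripper_force: 15.0
t: 11.43
eef_pos: [0.4647, -0.1159, 0.0295]
ee_rot: [3.141, -0.0, -1.569]
force: [-0.0, 0.4, -0.8]
width: 0.031
gripper_force: 15.0
```

```bash
python3 -m crank '[{"dx":-0.0003,"dy":-0.0018,"dz":-0.004,"twist":0,"grip":-0.6},{"dx":-0.0003,"dy":-0.0018,"dz":-0.008,"twist":0,"grip":-0.6},{"dx":-0.0003,"dy":-0.0018,"dz":-0.008,"twist":0,"grip":-0.6},{"dx":-0.0003,"dy":-0.0018,"dz":-0.008,"twist":0,"grip":-0.6},{"dx":-0.0003,"dy":-0.0018,"dz":-0.008,"twist":0,"grip":-0.6}]'
python3 -m crank '[{"dx":0,"dy":0,"dz":0,"twist":0,"grip":-0.25},{"dx":0,"dy":0,"dz":0,"twist":0,"grip":-0.2},{"dx":0,"dy":0,"dz":0,"twist":0,"grip":0},{"dx":0,"dy":0,"dz":0,"twist":0,"grip":0.3},{"dx":0,"dy":0,"dz":0,"twist":0,"grip":0.6}]'
python3 -m crank '[{"dx":0,"dy":0,"dz":0,"twist":0,"grip":0.6},{"dx":0,"dy":0,"dz":0.02,"twist":0,"grip":0.6},{"dx":0,"dy":0,"dz":0.05,"twist":0,"grip":0.6},{"dx":0,"dy":0.03,"dz":0.08,"twist":0,"grip":0.6},{"dx":0,"dy":0.06,"dz":0.11,"twist":0,"grip":0.6}]'
python3 -m crank '[{"dx":0,"dy":0.03,"dz":0.02,"twist":0,"grip":0.6},{"dx":0,"dy":0.05,"dz":0.04,"twist":0,"grip":0.6},{"dx":0,"dy":0.05,"dz":0.04,"twist":0,"grip":0.6},{"dx":0,"dy":0.05,"dz":0.04,"twist":0,"grip":0.6},{"dx":0,"dy":0.05,"dz":0.04,"twist":0,"grip":0.6}]'
python3 - <<'E'
from s import *
s=arm.get_state();T=tool(s);im=arm.grab_frame('wrist');cv2.imwrite('pics/w8.png',im[:,:,::-1])
for n,P,z,r in(('L',(.486,-.0385,.030),.030,.024),('S',(.4643,-.1192,.026),.026,.016)):
    u,v,k=proj(T,np.array(P));print(n,u,v,k)
    try:
        (c,R),e=steel(im,u,v,1.1*.001*r*1000*k/1.0 if k<1000 else 1.15*r*k/ (k/ (k)) );print(c,R,onz('wrist',*c,z,T))
    except Exception as x: print(x)
E
```

```text
t: 11.85
eef_pos: [0.4644, -0.1183, 0.0219]
ee_rot: [-3.141, 0.0, -1.57]
force: [0.1, 0.2, -1.8]
width: 0.0305
gripper_force: 15.0
t: 12.27
eef_pos: [0.4644, -0.1183, 0.0217]
ee_rot: [-3.141, 0.0, -1.57]
force: [0.2, -0.1, -0.4]
width: 0.0498
gripper_force: 0.0
t: 12.68
eef_pos: [0.4637, -0.0597, 0.1315]
ee_rot: [3.141, -0.0, -1.573]
force: [1.2, 0.6, -0.4]
width: 0.0701
gripper_force: 0.0
t: 13.1
eef_pos: [0.4638, -0.0094, 0.1702]
ee_rot: [3.141, 0.0, -1.57]
force: [-0.2, 0.4, 0.2]
width: 0.0697
gripper_force: 0.0
L 286.4658273317698 187.01577808700776 1369.367050010468
(286.0, 187.0) 37.000099182128906 [ 0.4863408  -0.03851162  0.03      ]
S 316.2228827746038 71.0750814303565 1454.9304686987161
(316.0, 71.0) 26.000099182128906 [ 0.46445522 -0.11924967  0.026     ]
```

View pics/w8.png

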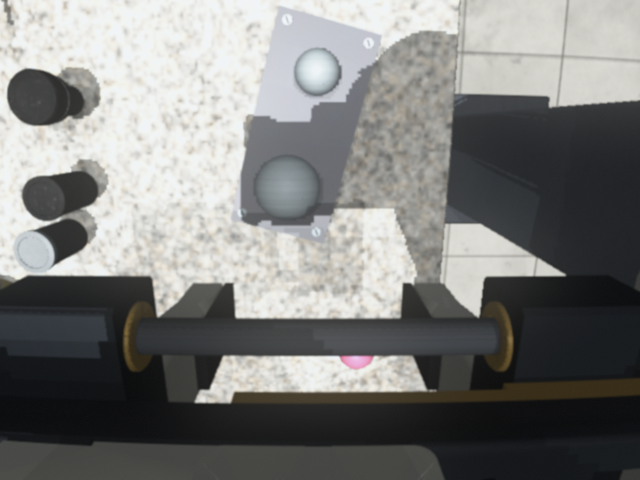

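Both balls are seated and released, the small one at (317,72) and the large one at (287,187). The gripper is clear of everything.

```bash
python3 -c "
from station import arm
print(arm.job_done())"
```

```text
the job is handed in; nothing more can be done
None
```

I set the large ball in the wide dimple and the small ball in the narrow one, and handed the job in at about 13 s. The last wrist picture showed both balls seated with the gripper clear of them; the hand-in returned no verdict.

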